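Stow two torches in their sprung cradles at a yacht's saloon table

TASK

Stow both torches for sea: the long one in the long cradle and the short one in the short cradle, each with its tail under the hood against the sprung bumper and its lens end dropped right down behind the lip, so that it lies level and fully home. Ease them in against the spring without forcing anything or driving a bumper to its hard stop, let go of them, and leave the other things on the table where they are.

Things in the scene. Friction and masses are not known exactly. Their poses are not given: they have to be found in the camera images.
- long_torch: the long torch, 200 mm from tail to lens, lying on its flat sides: bright metal barrel 32 mm thick (grip mid-way, between two thin black rings), 46 x 46 x 40 mm black rubber head. About 0.32 kg. Origin: underside, mid-length (barrel axis 23 mm above); x from tail to lens, z up
- short_torch: the short torch, 160 mm from tail to lens, lying on its flat sides: bright metal barrel 32 mm thick (grip mid-way, between two thin black rings), 46 x 46 x 40 mm black rubber head. About 0.26 kg. Origin: underside, mid-length (barrel axis 23 mm above); x from tail to lens, z up
- long_cradle: the long torch's cradle, screwed down: wooden board 300 x 70 x 10 mm, on it a grey tray clamped firmly up to 20 mm either way along x in its slot. This pose is the BOARD's; where the tray stands is not reported: feel for its bumper or look. Origin: board's underside, below the middle of a seated torch with the tray at mid-slot; x from hood to lip, z up
- short_cradle: the short torch's cradle, screwed down: wooden board 260 x 70 x 10 mm, on it a grey tray clamped firmly up to 20 mm either way along x in its slot. This pose is the BOARD's; where the tray stands is not reported: feel for its bumper or look. Origin: board's underside, below the middle of a seated torch with the tray at mid-slot; x from hood to lip, z up
- long_torch_head (a point): centre of the long torch's lens face, on the barrel axis
- long_torch_tail (a point): end of the long torch's round grey tail boss (28 mm thick, standing 12 mm out of a 22 mm long, 46 x 46 mm rubber tail collar), on the barrel axis
- long_cradle_lip (a point): mid-slot place of the lip's inner face (x = +100 mm), at bed height, fixed to the board. The tray's bed is 30 mm wide, its top 16 mm above the board's underside; the lip rises 18 mm above the bed, 8 mm thick, with equally low cheeks 20 mm long and 52 mm apart. A seated torch lies level on the bed, head against the lip, so its axis is 39 mm above the board's underside
- long_cradle_mouth (a point): mid-slot place of the hood's open mouth (x = -76 mm), at bed height, fixed to the board. Hood: cheeks 52 mm apart, roof underside 60 mm above the bed, roof 4 mm thick, reaching back to x = -136 mm. A level torch cannot pass over the lip under this roof; tilted about 12 degrees, lens end up, it can
- long_cradle_bumper (a point): mid-slot place of the face of the sprung bumper at rest (x = -92 mm), 25 mm above the bed, fixed to the board; 36 mm round. Pushed to -x it gives at 3 N, stiffens 0.25 N per mm, damped, hard stop at 28 mm. With the tail boss pressed 16 to 25 mm past first touch (tilted 12 degrees) the head swings down clear of the lip; seated, the bumper stays 8 mm in
- long_cradle_spring (a joint): how far the long cradle's bumper is pressed in, in m: 0 at rest, 0.008 with the torch seated, 0.028 at its hard stop, which it must not be driven to (keep below 0.027)
- short_torch_head (a point): centre of the short torch's lens face, on the barrel axis
- short_torch_tail (a point): end of the short torch's round grey tail boss (28 mm thick, standing 12 mm out of a 22 mm long, 46 x 46 mm rubber tail collar), on the barrel axis
- short_cradle_lip (a point): mid-slot place of the lip's inner face (x = +80 mm), at bed height, fixed to the board. The tray's bed is 30 mm wide, its top 16 mm above the board's underside; the lip rises 18 mm above the bed, 8 mm thick, with equally low cheeks 20 mm long and 52 mm apart. A seated torch lies level on the bed, head against the lip, so its axis is 39 mm above the board's underside
- short_cradle_mouth (a point): mid-slot place of the hood's open mouth (x = -56 mm), at bed height, fixed to the board. Hood: cheeks 52 mm apart, roof underside 60 mm above the bed, roof 4 mm thick, reaching back to x = -116 mm. A level torch cannot pass over the lip under this roof; tilted about 12 degrees, lens end up, it can
- short_cradle_bumper (a point): mid-slot place of the face of the sprung bumper at rest (x = -72 mm), 25 mm above the bed, fixed to the board; 36 mm round. Pushed to -x it gives at 3 N, stiffens 0.25 N per mm, damped, hard stop at 28 mm. With the tail boss pressed 16 to 25 mm past first touch (tilted 12 degrees) the head swings down clear of the lip; seated, the bumper stays 8 mm in
- short_cradle_spring (a joint): how far the short cradle's bumper is pressed in, in m: 0 at rest, 0.008 with the torch seated, 0.028 at its hard stop, which it must not be driven to (keep below 0.027)
- jar: small glass jar, 46 mm in diameter, 60 mm high, standing between the torches; origin at its underside (leave alone)
- mug: blue mug, 84 mm wide, 85 mm high; origin at its underside (leave alone)
- logbook: closed log book 150 x 210 x 22 mm; origin at its underside (leave alone)
- screwdriver: screwdriver 190 mm long, lying; origin at its underside (leave alone)
- compass: black hand compass, 76 mm in diameter, 42 mm high; origin at its underside (leave alone)
- can: can, 66 mm in diameter, 100 mm high; origin at its underside (leave alone)
Things that resemble listed ones, but are neither listed nor needed, are in the scene too. What is shaped like the long_torch but orange is not meant.

How it is judged:
At the end, for the whole second after the job is handed in: Each torch lies at rest in the cradle of its own length, tail under the hood and lens end behind the lip: both ends of its axis within 4 mm of the seated height (39 mm above the board's underside), within 6 mm of the cradle's centre line and within 27 mm, along the cradle, of their mid-slot places (x of long_torch_head in the frame of long_cradle between 0.073 and 0.127 m and y of long_torch_head in the frame of long_cradle between -0.006 and 0.006 m and z of long_torch_head in the frame of long_cradle between 0.035 and 0.043 m and x of long_torch_tail in the frame of long_cradle between -0.127 and -0.073 m and y of long_torch_tail in the frame of long_cradle between -0.006 and 0.006 m and z of long_torch_tail in the frame of long_cradle between 0.035 and 0.043 m and linear speed of each of long_torch, short_torch below 0.02 m/s and angular speed of each of long_torch, short_torch below 0.2 rad/s and x of short_torch_head in the frame of short_cradle between 0.053 and 0.107 m and y of short_torch_head in the frame of short_cradle between -0.006 and 0.006 m and z of short_torch_head in the frame of short_cradle between 0.035 and 0.043 m and x of short_torch_tail in the frame of short_cradle between -0.107 and -0.053 m and y of short_torch_tail in the frame of short_cradle between -0.006 and 0.006 m and z of short_torch_tail in the frame of short_cradle between 0.035 and 0.043 m); the robot touches nothing.
It fails at once if a torch is forced against a cradle (more than 30 N) (contact force between any of long_torch, short_torch and long_cradle above 30 N or contact force between any of long_torch, short_torch and short_cradle above 30 N).
It fails at once if a bumper is driven to its hard stop (pressed in more than 27 mm) (value of joint any of long_cradle_spring, short_cradle_spring above 0.027 m).
It fails at once if another thing on the table is shifted by more than 30 mm (distance of any of jar, mug, logbook, screwdriver, compass, can from where it was at the start of the episode above 0.03 m).
It also fails if it takes over 72 s, if anything falls off the work surface, if the arm or the gripper's body presses on something with over 40 N, if the wrist force passes 120 N, or if a joint passes its speed limit or range.

ROBOT

A 6-joint arm with a two-finger parallel gripper is mounted at the origin on the work surface. World frame = base frame: x ahead of the robot, y to its left, z up, the work surface at z = 0. Lengths are in m, angles in rad, forces in N, time in s.
With the tool pointing down it reaches from about 0.25 to 0.775 m from the base axis. Payload 4 kg.
Tool frame: the origin (TCP) lies between the finger pads; the fingertips stand 25 mm ahead of it and the grasp point (between the pads) lies 6 mm ahead of it (robot.tip_reach is the z of the fingertips in the tool frame, in m); z points along the fingers, y is the line along which they close (so a half turn about z gives the same grasp; the last joint's range is limited). The gripper opens to 94 mm and grips with 3 to 60 N. Pads are 16 mm wide; open, the fingers measure 119 mm over their backs; the gripper's body (75 mm by 177 mm) begins 78 mm behind the grasp point.
Start: joints at [-1.239, 0.087, 1.371, -0, 1.684, -0.103], TCP at [0.232, -0.499, 0.231] pointing down, gripper open.
Joint ranges: [-3.1, 3.1], [-0.76, 2.03], [0.27, 2.55], [-1.08, 4.22], [0.17, 2.65], [-2.57, 2.57]. Speed limits (rad/s): [2.79, 2.79, 3.14, 3.14, 3.14, 3.14].

INTERFACE

Orientations are given as [roll, pitch, yaw] about the fixed x, y, z axes, in that order (R = Rz(yaw) Ry(pitch) Rx(roll)).
In Python, from bench import robot gives the robot as it stands. The module is installed in compiled form; this text tells all that it offers.
- The arm moves only by the shell command python3 -m handwheel 'ROWS'. ROWS is JSON, a list of rows, each a list of 3 entries, a list of its own where there are three numbers: the turn, a rotation vector about the world's x, y, z in units of 90 degrees (1.0 is 90 degrees), then the shift along the world's x, y, z in units of 0.05 m (1.0 is 0.05 m), then the closure, from 0 (fully open) to 1 (shut). A call has 1 to 5 rows; each row shifts and turns the commanded pose from where the row before left it; what a row does not reach is not made up. A row lasts 1/10 s, in which the tool goes at most 50 mm and 8.59 degrees, less where a joint would pass 70% of its speed; a pose out of reach is approached as far as the arm can. A call with a number of a shift or a turn outside -1 to 1 is refused whole. A call with a gripper value outside its range is refused whole. The fingers move at their own pace and stop on an object; the grip force is fixed at half the most. Time passes only in rows, so rows that do not move let the fingers close. It gives the time, the measured TCP pose, the force, the opening and the grip force at its end, in the units of the state.
- robot.get_obs(): the state, without advancing time (a new reading comes with each control period).
- robot.snapshot(name): name is "scene" or "side" or "wrist"; returns (picture, depth): 480x640x3 uint8, red, green, blue; 480x640 float32, m along the optical axis (not along the pixel's ray), 0 where there is no reading.
- robot.calibration(name): a dict with "mtx" (3x3 intrinsics, pixels), "extrinsics" (4x4, takes a point from camera to world coordinates); the wrist camera has in their place "hand_eye" (4x4, takes a point from camera to tool coordinates, whose origin is the TCP and whose axes are the flange's). Camera axes: x right, y down, z forward; pixel columns grow to the right and rows downward; lengths in m; the calibration is good to about 2 mm. A picture is of the moment at which its call begins: read the wrist's pose just before it. calibration takes no time and is no camera call.
- robot.close_job(): hands the job in; it is judged then, once.
Trained networks look in the newest picture that a camera, given by its name, has taken for a name from the list of things; names that differ only in an ending like _2 or _b are one class to them, and where a whole thing is asked for, a point or a joint stands for the part that bears it (a point fixed in the world has none). Each returns a list of dicts, best first, with "p" (0 to 1); they miss things now and then, are a little off and sometimes report something else, mostly with a low value. They report only what shows in the picture. A call takes as long as a camera call. They do not tell look-alikes from the thing itself.
- robot.boxes_of(query, camera): "bbox" ([left, top, right, bottom] in pixels, round what is visible of it).
The state is a dict: "time": time; "joint_positions": joint angles; "qvel": joint speeds; "joint_torque": joint torques, N m; "tool_pos": TCP position; "ee_rot": TCP orientation; "wrist_force": force on the tool from outside, world axes, zero at the start; "wrist_torque": the same for the moment, N m; "width": finger opening in m; "finger_force": force on a finger pad.
Only numpy, scipy, OpenCV 4.12 (cv2) and the standard library are available. Lean on these libraries where they do the work, as an engineer would, in place of code of your own. Each camera call takes 0.05 s, during which the arm holds its last target. There are 200 camera calls.

## Working session

There is one attempt and no reset: what is moved stays moved. The work goes in short steps, Python scripts to look and compute and a shell command to move; the robot and the scene stay as the last step left them, time stands still between calls to the robot, and variables do not carry over. Pictures are saved under pics/ and viewed, at most 10 in all, crops included, and the job is handed in when it is done.

```bash
mkdir -p pics; python3 - <<'E'
from bench import robot
import cv2
for c in ["scene","side"]:
    p,d=robot.snapshot(c); cv2.imwrite(f"pics/{c}0.png",p[...,::-1])
    for n in ["long_torch","short_torch","long_cradle","short_cradle","jar"]:
        print(c,n,[(round(b["p"],2),[int(v) for v in b["bbox"]]) for b in robot.boxes_of(n,c)])
    print(robot.calibration(c)["extrinsics"].round(3).tolist(), robot.calibration(c)["mtx"].tolist())
o=robot.get_obs();print(o)
E
```

```text
scene long_torch [(0.93, [200, 180, 241, 255]), (0.68, [183, 260, 248, 351])]
scene short_torch [(0.57, [291, 208, 325, 274])]
scene long_cradle [(0.64, [247, 309, 310, 375])]
scene short_cradle [(0.74, [348, 149, 446, 242])]
scene jar [(0.65, [267, 266, 291, 297]), (0.52, [178, 261, 244, 349]), (0.23, [290, 209, 325, 274])]
[[0.572, 0.611, -0.547, 1.19], [0.82, -0.417, 0.392, -0.532], [0.012, -0.673, -0.74, 0.922], [0.0, 0.0, 0.0, 1.0]] [[562.7972327759412, 0.0, 334.9145481916509], [0.0, 562.7972327759412, 234.69249332946038], [0.0, 0.0, 1.0]]
side long_torch [(0.6, [378, 181, 460, 241]), (0.58, [287, 156, 374, 193])]
side short_torch [(0.71, [297, 212, 374, 261])]
side long_cradle [(0.83, [227, 371, 434, 455])]
side short_cradle [(0.86, [256, 284, 406, 346])]
side jar [(0.75, [298, 183, 318, 216])]
[[-0.996, -0.068, 0.052, 0.489], [-0.082, 0.592, -0.802, 0.861], [0.024, -0.803, -0.595, 0.731], [0.0, 0.0, 0.0, 1.0]] [[596.3279988757417, 0.0, 313.87869954538616], [0.0, 596.3279988757417, 241.94974710865176], [0.0, 0.0, 1.0]]
{'time': 0.6, 'joint_positions': array([-1.23912292e+00,  8.71788724e-02,  1.37068087e+00,  1.91657452e-05,
        1.68361133e+00, -1.03084227e-01]), 'qvel': array([-0.00016695,  0.00144948, -0.00101197, -0.00060984, -0.0009653 ,
       -0.00036718]), 'joint_torque': array([-9.12192809e-04, -3.39782703e+01, -3.02416849e+01,  7.16347480e-02,
        2.37693731e-02, -9.91845411e-06]), 'tool_pos': array([ 0.23167022, -0.49884794,  0.23052715]), 'ee_rot': array([ 3.14146977e+00, -6.43245656e-06,  4.34759788e-01]), 'wrist_force': array([ 0.97150507, -0.43369513, -0.68376609]), 'wrist_torque': array([ 0.10943268,  0.020317  , -0.00698695]), 'finger_force': 0.0, 'width': 0.09374505339143967}
```

View pics/scene0.png

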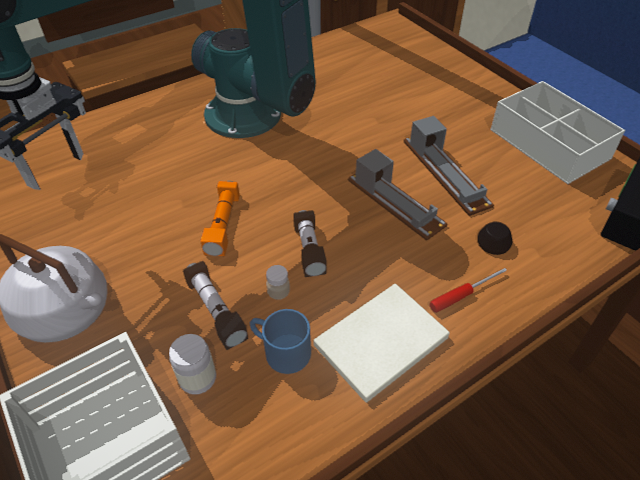

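View pics/side0.png

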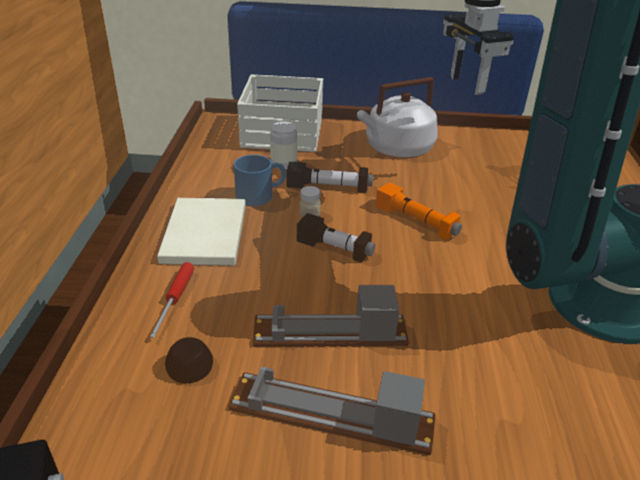

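Scene view: long torch at about (215,305), short torch at (310,243), orange decoy at (222,218), cradles at (397,195) and (448,165). Next I'll measure them with depth.

```bash
cat > h.py <<'E'
from bench import robot
import numpy as np, cv2
def cloud(c, T=None):
    p,d=robot.snapshot(c); k=robot.calibration(c); K=k["mtx"]; T=k["extrinsics"] if T is None else T
    v,u=np.mgrid[:480,:640]; m=d>0
    P=np.stack([(u-K[0,2])/K[0,0]*d,(v-K[1,2])/K[1,1]*d,d],-1)
    return p, P@T[:3,:3].T+T[:3,3], m
E
python3 - <<'E'
from h import *
A=[];B=[]
for c in ["scene","side"]:
    p,P,m=cloud(c); A.append(P[m]);B.append(p[m])
    t=P[m]; s=(abs(t[:,2])<.03)&(t[:,0]>.2)&(t[:,0]<.8)&(abs(t[:,1])<.5); print(c,"table z",np.median(t[s,2]))
A=np.vstack(A);B=np.vstack(B)
np.savez("c.npz",A=A,B=B)
s=(A[:,2]>.007)&(A[:,2]<.14)&(A[:,0]>.15)&(A[:,0]<.9)&(abs(A[:,1])<.6)
A=A[s];B=B[s]
g=.003
I=np.zeros((400,250),np.uint8); ij=((A[:,:2]-[.15,-.6])/g).astype(int)
I[ij[:,1],ij[:,0]]=255
I=cv2.morphologyEx(I,cv2.MORPH_CLOSE,np.ones((3,3)))
n,L,st,_=cv2.connectedComponentsWithStats(I)
for i in range(1,n):
    if st[i,4]<60: continue
    q=L[ij[:,1],ij[:,0]]==i
    r=cv2.minAreaRect(A[q,:2].astype(np.float32)); 
    print(i,"c",np.round(r[0],3),"size",np.round(r[1],3),"ang",round(r[2],1),"zmax",A[q,2].max().round(3),"col",np.median(B[q],0))
E
```

```text
scene table z 0.0014769664419757023
side table z 0.0007607268154882219
1 c [ 0.377 -0.55 ] size [0.1   0.211] ang 90.0 zmax 0.14 col [126. 125. 129.]
2 c [ 0.68  -0.554] size [0.206 0.092] ang 0.0 zmax 0.124 col [129. 130. 126.]
4 c [ 0.656 -0.445] size [0.066 0.074] ang 9.5 zmax 0.106 col [126. 125. 124.]
9 c [ 0.693 -0.232] size [0.53  0.253] ang 49.6 zmax 0.09 col [219. 220. 201.]
10 c [ 0.337 -0.23 ] size [0.052 0.205] ang 52.1 zmax 0.052 col [157.  90.  12.]
13 c [ 0.572 -0.226] size [0.05  0.045] ang 86.5 zmax 0.066 col [115. 110. 106.]
17 c [ 0.509 -0.111] size [0.052 0.166] ang 67.0 zmax 0.052 col [57. 43. 34.]
24 c [0.173 0.06 ] size [0.076 0.124] ang 15.1 zmax 0.14 col [29. 37. 36.]
26 c [0.788 0.09 ] size [0.196 0.027] ang 88.0 zmax 0.03 col [153.  47.  37.]
31 c [0.504 0.13 ] size [0.263 0.076] ang 6.0 zmax 0.086 col [75. 68. 65.]
38 c [0.724 0.229] size [0.08  0.075] ang 79.2 zmax 0.049 col [52. 35. 27.]
46 c [0.494 0.3  ] size [0.081 0.302] ang 80.2 zmax 0.087 col [91. 77. 73.]
72 c [0.82  0.511] size [0.063 0.188] ang 38.0 zmax 0.097 col [25. 24. 25.]
94 c [0.56  0.554] size [0.091 0.266] ang 90.0 zmax 0.096 col [125. 126. 123.]
```

```bash
python3 - <<'E'
from h import *
d=np.load("c.npz");A=d["A"];B=d["B"]
def rect(q):
    (c,s,a)=cv2.minAreaRect(q[:,:2].astype(np.float32)); 
    if s[0]<s[1]: a+=90;s=s[::-1]
    return np.array(c),np.array(s),(a+90)%180-90
def near(c,r): return np.hypot(*(A[:,:2]-c).T)<r
for n,c,r,w in [("short",(.504,.13),.16,38),("long",(.494,.30),.19,38)]:
    q=A[near(c,r)&(A[:,2]>.0065)&(abs(A[:,1]-c[1])<.075)]
    C,s,a=rect(q); t=np.deg2rad(a); R=np.array([[np.cos(t),np.sin(t)],[-np.sin(t),np.cos(t)]])
    X=(q[:,:2]-C)@R.T
    b=q[:,2]<.013; print(n,"board",np.percentile(X[b],[.5,99.5],axis=0).round(3).tolist(), C.round(4),s.round(3),a)
    for k,z0,z1 in [("roof",.07,.1),("lip",.028,.045),("bed",.014,.022)]:
        m=(q[:,2]>z0)&(q[:,2]<z1)&((X[:,0]>0)|(k!="lip"))
        print(k,m.sum(),np.percentile(X[m],[2,98],axis=0).round(3).tolist(),"z",np.median(q[m,2]).round(4), "rect",[np.round(v,4).tolist() for v in rect(q[m])])
for n,c,r in [("short",(.509,-.111),.1),("long",(.53,-.32),.125)]:
    m=near(c,r)&(A[:,2]>.028)&(A[:,2]<.056)
    q=A[m];I=np.zeros((100,100),np.uint8);ij=((q[:,:2]-c)/.003+50).astype(int);I[ij[:,1],ij[:,0]]=1
    _,L,st,_=cv2.connectedComponentsWithStats(I);l=L[ij[:,1],ij[:,0]]; k=1+np.argmax(st[1:,4]); k2=l==k
    q=q[k2];C,s,a=rect(q); t=np.deg2rad(a);X=(q[:,:2]-C)@np.array([[np.cos(t),-np.sin(t)],[np.sin(t),np.cos(t)]])
    print(n,"torch",C.round(4),s.round(4),a,"ztop",np.percentile(q[:,2],98))
    for x0 in np.arange(-.11,.11,.01):
        z=(X[:,0]>x0)&(X[:,0]<x0+.01)
        if z.sum()>8: print(round(x0,3),z.sum(),np.percentile(X[z,1],[3,97]).round(3),np.percentile(q[z,2],95).round(3),end=" | ")
    print()
E
```

```text
short board [[-0.139, -0.051], [0.12, 0.029]] [0.5134 0.1423] [0.288 0.133] 8.670702934265137
roof 1627 [[-0.115, -0.039], [-0.056, 0.025]] z 0.0802 rect [[0.4284, 0.1218], [0.0683, 0.0639], -83.6067]
lip 365 [[0.067, -0.046], [0.088, 0.018]] z 0.034 rect [[0.5923, 0.1397], [0.0704, 0.0223], -82.6345]
bed 2370 [[-0.106, -0.042], [0.098, 0.023]] z 0.0165 rect [[0.5082, 0.1288], [0.2546, 0.0718], 5.6916]
long board [[-0.137, -0.043], [0.161, 0.046]] [0.4812 0.2991] [0.327 0.131] -4.9960784912109375
roof 2213 [[-0.112, -0.023], [-0.053, 0.04]] z 0.0804 rect [[0.3981, 0.3142], [0.0671, 0.0666], 79.9412]
lip 470 [[0.11, -0.04], [0.132, 0.024]] z 0.0341 rect [[0.6014, 0.2805], [0.0664, 0.023], 80.3682]
bed 3650 [[-0.103, -0.033], [0.136, 0.039]] z 0.0165 rect [[0.4947, 0.297], [0.2965, 0.0694], -9.5483]
short torch [ 0.5087 -0.1117] [0.1657 0.0522] -22.389366149902344 ztop 0.0492935067121404
-0.09 12 [-0.007  0.006] 0.037 | -0.08 58 [-0.009  0.014] 0.039 | -0.07 186 [-0.023  0.024] 0.048 | -0.06 189 [-0.022  0.024] 0.05 | -0.05 159 [-0.021  0.023] 0.048 | -0.04 97 [-0.015  0.016] 0.041 | -
[... 508 characters left out ...]
0.037 | -0.1 102 [-0.017  0.028] 0.049 | -0.09 181 [-0.017  0.031] 0.049 | -0.08 211 [-0.015  0.029] 0.048 | -0.07 98 [-0.011  0.02 ] 0.041 | -0.06 98 [-0.012  0.019] 0.04 | -0.05 96 [-0.012  0.017] 0.041 | -0.04 102 [-0.013  0.017] 0.041 | -0.03 103 [-0.015  0.017] 0.041 | -0.02 100 [-0.015  0.015] 0.041 | -0.01 107 [-0.017  0.014] 0.041 | -0.0 106 [-0.017  0.013] 0.041 | 0.01 104 [-0.019  0.011] 0.042 | 0.02 110 [-0.019  0.012] 0.043 | 0.03 103 [-0.021  0.012] 0.042 | 0.04 88 [-0.024  0.013] 0.046 | 0.05 177 [-0.031  0.017] 0.049 | 0.06 192 [-0.031  0.018] 0.049 | 0.07 189 [-0.032  0.016] 0.049 | 0.08 284 [-0.033  0.015] 0.048 | 0.09 103 [-0.012  0.029] 0.052 | 0.1 70 [0.019 0.032] 0.055 |
```

```bash
cat >> h.py <<'E'
from scipy.spatial.transform import Rotation as Ro
def go(x,y,z,yaw,tilt=0):
    "print turn & shift (in units) taking the grasp point to x,y,z with heading yaw, lens up tilt (deg)"
    o=robot.get_obs(); R0=Ro.from_euler("xyz",o["ee_rot"])
    R1=Ro.from_euler("z",yaw,degrees=True)*Ro.from_euler("y",-tilt,degrees=True)*Ro.from_euler("x",180,degrees=True)
    t=np.array([x,y,z])-R1.apply([0,0,.006])-o["tool_pos"]; w=(R1*R0.inv()).as_rotvec()/(np.pi/2)
    print("turn",w.round(4),"shift",(t/.05).round(3),"t",o["time"])
def where():
    o=robot.get_obs(); R=Ro.from_euler("xyz",o["ee_rot"]); g=o["tool_pos"]+R.apply([0,0,.006]); a=R.apply([1,0,0])
    print("grasp",g.round(4),"yaw",np.degrees(np.arctan2(a[1],a[0])).round(2),"tilt",np.degrees(np.arcsin(a[2])).round(2),"F",o["wrist_force"].round(2),"M",o["wrist_torque"].round(2),"w",o["width"].round(4),"t",o["time"])
    return g,R
E
python3 -m handwheel '[[[0,0,-0.0735],[0,0.74,0],0],[[0,0,-0.0735],[0,0.74,0],0],[[0,0,-0.0735],[0,0.74,0],0],[[0,0,-0.0735],[0,0.74,0],0]]'
python3 -m handwheel '[[[0,0,0],[0.8,0,-0.1],0],[[0,0,0],[0.8,0,-0.1],0],[[0,0,0],[0.8,0,-0.1],0],[[0,0,0],[0.8,0,-0.1],0],[[0,0,0],[0.8,0,-0.1],0]]'
python3 -m handwheel '[[[0,0,0],[0.8,0,-0.1],0],[[0,0,0],[0.8,0,-0.1],0],[[0,0,0],[0.5,0,0],0],[[0,0,0],[0,0,0],0],[[0,0,0],[0,0,0],0]]'
python3 - <<'E'
from h import *
where()
go(.536,-.351,.15,-1.6)
E
```

```text
time: 1.1
tool_pos: [0.2315, -0.3495, 0.2305]
ee_rot: [3.142, -0.0, -0.032]
wrist_force: [-0.6, -0.3, 0.8]
width: 0.0937
finger_force: 0.0
time: 1.6
tool_pos: [0.4333, -0.3506, 0.2055]
ee_rot: [3.141, -0.0, -0.027]
wrist_force: [-0.6, -0.5, -0.0]
width: 0.0937
finger_force: 0.0
time: 2.1
tool_pos: [0.5364, -0.3507, 0.195]
ee_rot: [-3.141, 0.001, -0.026]
wrist_force: [-0.6, -0.5, 1.1]
width: 0.094
finger_force: 0.0Traceback (most recent call last):
  File "<stdin>", line 2, in <module>
  File "h.py", line 17, in where
    print("grasp",g.round(4),"yaw",np.degrees(np.arctan2(a[1],a[0])).round(2),"tilt",np.degrees(np.arcsin(a[2])).round(2),"F",o["wrist_force"].round(2),"M",o["wrist_torque"].round(2),"w",o["width"].round(4),"t",o["time"])
                                                                                                                                                                                           ^^^^^^^^^^^^^^^^
AttributeError: 'float' object has no attribute 'round'
```

Motion tracks well. Now a wrist look to refine the torch.

```bash
sed -i 's/o\["width"\].round(4)/round(o["width"],4)/' h.py
cat >> h.py <<'E'
def wrist(name):
    o=robot.get_obs(); T=np.eye(4);T[:3,:3]=Ro.from_euler("xyz",o["ee_rot"]).as_matrix();T[:3,3]=o["tool_pos"]
    p,P,m=cloud("wrist",T@robot.calibration("wrist")["hand_eye"]); cv2.imwrite(f"pics/{name}.png",p[...,::-1]); return p,P,m
def torch(P,m,c,yaw,L):
    t=np.deg2rad(yaw);R=np.array([[np.cos(t),np.sin(t)],[-np.sin(t),np.cos(t)]])
    X=(P[m][:,:2]-c)@R.T; z=P[m][:,2]; k=(z>.026)&(z<.06)&(abs(X[:,0])<L/2+.02)&(abs(X[:,1])<.04); X=X[k];z=z[k]
    xs=[];ys=[]
    for x0 in np.arange(-L/2+.015,L/2-.01,.006):
        s=(abs(X[:,0]-x0)<.003)
        if s.sum()>15: xs.append(x0);ys.append(np.mean(np.percentile(X[s,1],[3,97])))
    f=np.polyfit(xs,ys,1); h=z>.045
    print("yaw",yaw+np.degrees(np.arctan(f[0])),"mid",(np.array(c)+np.array([0,f[1]])@R).round(4),"x ends",np.percentile(X[:,0],[.5,99.5]).round(4),"collar/head x",np.percentile(X[h,0],[.5,99.5]).round(4),"n",len(xs),"res",np.std(np.array(ys)-np.polyval(f,xs)).round(4))
E
python3 - <<'E'
from h import *
where()
p,P,m=wrist("w1")
torch(P,m,(.536,-.351),-1.6,.2)
go(.536,-.351,.10,-1.6)
E
```

```text
grasp [ 0.5364 -0.3507  0.189 ] yaw -1.52 tilt -0.08 F [-0.64 -0.55  1.06] M [0.08 0.09 0.02] w 0.094 t 2.1
yaw -1.4073014079840798 mid [ 0.5359 -0.3533] x ends [-0.0991  0.1022] collar/head x [-0.0866  0.1049] n 30 res 0.0002
turn [ 0.0001 -0.0006 -0.0004] shift [ 2.000e-03 -1.000e-03 -1.791e+00] t 2.15
```

View pics/w1.png

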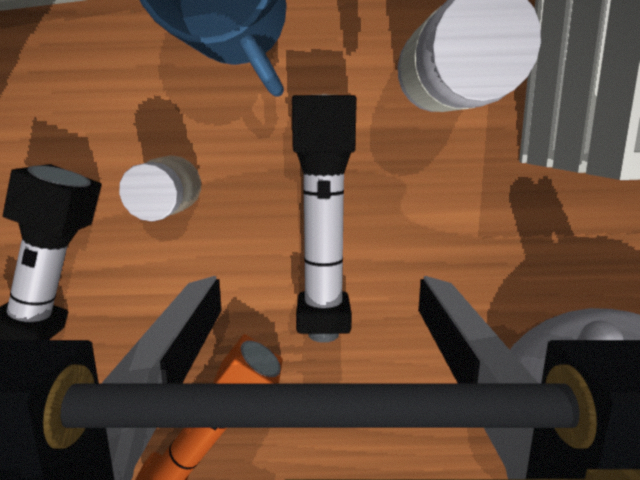

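The long torch lies alone at about (323,215), with its mid at (0.537,-0.353). I'll descend and grip.

```bash
python3 -m handwheel '[[[0,0,0],[0.01,-0.045,-0.8],0],[[0,0,0],[0,0,-0.8],0],[[0,0,0],[0,0,-0.8],0],[[0,0,0],[0,0,-0.6],0],[[0,0,0],[0,0,-0.3],0]]' && python3 -m handwheel '[[[0,0,0],[0,0,0],1],[[0,0,0],[0,0,0],1],[[0,0,0],[0,0,0],1],[[0,0,0],[0,0,0],1],[[0,0,0],[0,0,0],1]]'
python3 -m handwheel '[[[0,0,0],[0,0,0],1],[[0,0,0],[0,0,0],1]]'
python3 -c "
from h import *
where()"
```

```text
time: 2.65
tool_pos: [0.5341, -0.3523, 0.0276]
ee_rot: [-3.139, 0.004, -0.029]
wrist_force: [0.4, 0.2, -0.8]
width: 0.0942
finger_force: 0.0
time: 3.15
tool_pos: [0.5379, -0.3537, 0.0322]
ee_rot: [3.14, -0.002, -0.027]
wrist_force: [-0.0, -0.7, -0.2]
width: 0.0573
finger_force: 0.0
time: 3.35
tool_pos: [0.5373, -0.3531, 0.0308]
ee_rot: [3.141, -0.0, -0.027]
wrist_force: [-0.2, 0.0, -0.3]
width: 0.0417
finger_force: 0.0
grasp [ 0.5373 -0.3531  0.0248] yaw -1.54 tilt 0.02 F [-0.22  0.01 -0.29] M [ 0.   -0.01  0.02] w 0.0417 t 3.35
```

```bash
python3 -m handwheel '[[[0,0,0],[0,0,-0.02],1],[[0,0,0],[0,0,0],1],[[0,0,0],[0,0,0],1],[[0,0,0],[0,0,0],1]]' && python3 -m handwheel '[[[0,0,0],[0,0,0.2],1],[[0,0,0],[0,0,0.5],1],[[0,0,0],[0,0,0.8],1],[[0,0,0],[0,0,0.8],1],[[0,0,0],[0,0,0.8],1]]'
python3 -c "
from h import *
where()
go(.54,.28,.2,-9.4,12)"
```

```text
time: 3.75
tool_pos: [0.5373, -0.3534, 0.0295]
ee_rot: [3.141, -0.0, -0.027]
wrist_force: [0.3, -0.2, -0.4]
width: 0.0309
finger_force: 30.0
time: 4.25
tool_pos: [0.5365, -0.3523, 0.1852]
ee_rot: [-3.14, 0.002, -0.027]
wrist_force: [0.4, -1.1, -3.1]
width: 0.031
finger_force: 30.0
grasp [ 0.5365 -0.3523  0.1792] yaw -1.54 tilt -0.12 F [ 0.38 -1.07 -3.09] M [-0.04  0.02 -0.  ] w 0.031 t 4.25
turn [-0.0141 -0.134  -0.0871] shift [ 0.046 12.65   0.414] t 4.25
```

```bash
python3 -m handwheel '[[[0,0,0],[0,0.4,0.1],1],[[0,0,0],[0,0.7,0.1],1],[[0,0,0],[0,0.85,0.1],1],[[0,0,0],[0,0.9,0.1],1],[[0,0,0],[0,0.9,0],1]]' && python3 -m handwheel '[[[-0.0028,-0.0268,-0.0174],[0,0.9,0],1],[[-0.0028,-0.0268,-0.0174],[0,0.9,0],1],[[-0.0028,-0.0268,-0.0174],[0,0.9,0],1],[[-0.0028,-0.0268,-0.0174],[0,0.9,0],1],[[-0.0028,-0.0268,-0.0174],[0,0.9,0],1]]' && python3 -m handwheel '[[[0,0,0],[0,0.9,0],1],[[0,0,0],[0,0.9,0],1],[[0,0,0],[0,0.9,0],1],[[0,0,0],[0,0.9,0],1],[[0,0,0],[0,0.6,0],1]]' && python3 -m handwheel '[[[0,0,0],[0,0.3,0],1],[[0,0,0],[0,0,0],1],[[0,0,0],[0,0,0],1]]'
python3 - <<'E'
from h import *
where()
p,P,m=wrist("w2")
go(.5471,.2896,.2,-9.4,12)
# torch in hand, and tray in view from fixed cameras
for c in ["scene","side"]:
    p,P,m=cloud(c); cv2.imwrite(f"pics/{c}2.png",p[...,::-1])
E
```

```text
time: 4.75
tool_pos: [0.5358, -0.1623, 0.2026]
ee_rot: [-3.139, 0.003, -0.027]
wrist_force: [0.7, -0.8, -3.4]
width: 0.0314
finger_force: 30.0
time: 5.25
tool_pos: [0.5344, 0.0622, 0.2015]
ee_rot: [3.14, -0.208, -0.165]
wrist_force: [1.1, -0.7, -3.0]
width: 0.0311
finger_force: 30.0
time: 5.75
tool_pos: [0.5337, 0.2729, 0.2011]
ee_rot: [3.138, -0.205, -0.16]
wrist_force: [1.0, -0.4, -3.8]
width: 0.031
finger_force: 30.0
time: 6.05
tool_pos: [0.5363, 0.2834, 0.2032]
ee_rot: [3.137, -0.21, -0.164]
wrist_force: [0.0, 0.6, -3.2]
width: 0.0317
finger_force: 30.0
grasp [0.5376 0.2832 0.1973] yaw -9.38 tilt 12.0 F [ 0.04  0.61 -3.24] M [ 0.03  0.23 -0.02] w 0.0317 t 6.05
turn [0.0024 0.0001 0.001 ] shift [0.183 0.138 0.043] t 6.1
```

View pics/w2.png

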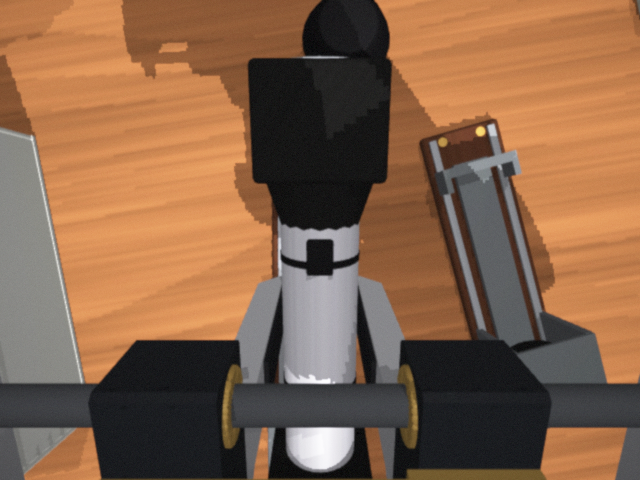

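The torch hangs straight in the jaws with its head at (320,120), tilted lens-up, and it hides the cradle. I'll check the in-hand pose numerically.

```bash
cat >> h.py <<'E'
def inhand(L,cams=("scene","side")):
    g,R=where(); Q=[]
    for c in cams:
        p,P,m=cloud(c); Q.append(R.inv().apply(P[m]-g)*[1,-1,-1])   # torch axes: x lens, y left, z up
    Q=np.vstack(Q); Q=Q[(abs(Q[:,0])<L/2+.025)&(abs(Q[:,1])<.035)&(abs(Q[:,2])<.035)]
    for n,a,b in [("boss",-L/2-.02,-L/2+.01),("collar",-L/2+.014,-L/2+.032),("head",L/2-.032,L/2-.005)]:
        q=Q[(Q[:,0]>a)&(Q[:,0]<b)]; print(n,len(q),np.percentile(q,[3,97],axis=0).round(4).tolist())
    print("ends",np.percentile(Q[:,0],[.3,99.7]).round(4))
E
python3 -c "
from h import *
inhand(.2)"
```

```text
grasp [0.5385 0.2825 0.1986] yaw -9.51 tilt 12.1 F [-0.13  0.33 -2.98] M [0.09 0.19 0.01] w 0.0312 t 6.2
boss 188 [[-0.1014, -0.0063, -0.0058], [-0.0908, 0.0162, 0.0146]]
collar 880 [[-0.0854, -0.0226, -0.0177], [-0.0685, 0.0252, 0.025]]
head 1330 [[0.0688, -0.0233, -0.0189], [0.0945, 0.0257, 0.0245]]
ends [-0.1005  0.0998]
```

In-hand pose is right: ends ±100 mm, axis on the grasp point. Lowering in front of the hood, then easing in to just short of the bumper.

```bash
python3 -m handwheel '[[[0.001,0,0.001],[0.17,0.12,-0.6],1],[[0,0,0],[0,0,-0.8],1],[[0,0,0],[0,0,-0.7],1],[[0,0,0],[0,0,-0.4],1],[[0,0,0],[0,0,-0.2],1]]' && python3 -m handwheel '[[[0,0,0],[0,0,0],1],[[0,0,0],[0,0,0],1]]'
python3 -c "
from h import *
inhand(.2)
go(.5471,.2887,.062,-9.4,12)
go(.5027+.014*.9866,.296-.014*.1633,.062,-9.4,12)
cv2.imwrite('pics/side3.png',robot.snapshot('side')[0][160:480,120:540,::-1])"
```

```text
time: 6.8
tool_pos: [0.5443, 0.2888, 0.0664]
ee_rot: [3.138, -0.207, -0.163]
wrist_force: [-0.3, -0.3, -2.4]
width: 0.0312
finger_force: 30.0
time: 7.0
tool_pos: [0.5468, 0.2905, 0.0712]
ee_rot: [-3.14, -0.214, -0.164]
wrist_force: [0.1, 0.2, -3.1]
width: 0.0313
finger_force: 30.0
grasp [0.5481 0.2903 0.0654] yaw -9.37 tilt 12.24 F [ 0.14  0.21 -3.14] M [0.09 0.21 0.05] w 0.0313 t 7.0
boss 868 [[-0.1194, -0.0308, -0.0342], [-0.0917, 0.0322, 0.0159]]
collar 801 [[-0.0855, -0.0233, -0.034], [-0.0684, 0.0259, 0.0251]]
head 1156 [[0.0689, -0.0231, -0.0184], [0.0945, 0.0259, 0.0252]]
ends [-0.1245  0.0995]
turn [-0.0008  0.0036 -0.0006] shift [-0.026 -0.04  -0.085] t 7.1
turn [-0.0008  0.0036 -0.0006] shift [-0.638  0.06  -0.085] t 7.1
```

View pics/side3.png

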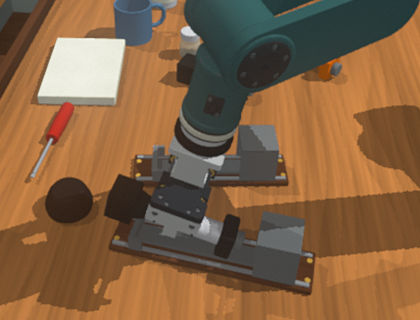

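The torch sits in front of the hood (tail at (230,235), mouth at (262,235)) and the head is clear of the compass. Moving in gently.

```bash
python3 -m handwheel '[[[0,0,0],[-0.1,0,-0.06],1],[[0,0,0],[-0.18,0.02,-0.02],1],[[0,0,0],[-0.18,0.02,0],1],[[0,0,0],[-0.12,0.02,0],1],[[0,0,0],[-0.06,0,0],1]]' && python3 -m handwheel '[[[0,0,0],[0,0,0],1],[[0,0,0],[0,0,0],1]]'
python3 -c "
from h import *
where()
go(.5027+.003*.9866,.296-.003*.1633,.0605,-9.4,12)"
python3 -m handwheel '[[[0,0,0],[-0.08,0.013,0],1],[[0,0,0],[-0.08,0.013,0],1],[[0,0,0],[0,0,0],1],[[0,0,0],[0,0,0],1]]'
python3 -c "
from h import *
where()"
```

```text
time: 7.65
tool_pos: [0.5127, 0.2937, 0.0656]
ee_rot: [3.141, -0.211, -0.162]
wrist_force: [0.7, 0.1, -4.2]
width: 0.0311
finger_force: 30.0
time: 7.85
tool_pos: [0.5138, 0.2935, 0.0657]
ee_rot: [3.141, -0.212, -0.163]
wrist_force: [0.3, 0.0, -3.1]
width: 0.0311
finger_force: 30.0
grasp [0.515  0.2933 0.0598] yaw -9.32 tilt 12.13 F [ 0.29  0.04 -3.11] M [0.08 0.26 0.01] w 0.0311 t 7.85
turn [ 0.0003  0.0014 -0.0009] shift [-0.187  0.044  0.013] t 7.85
time: 8.25
tool_pos: [0.5067, 0.2947, 0.0662]
ee_rot: [-3.141, -0.213, -0.163]
wrist_force: [4.5, -1.3, -3.9]
width: 0.0312
finger_force: 30.0
grasp [0.5079 0.2945 0.0604] yaw -9.34 tilt 12.23 F [ 4.51 -1.26 -3.94] M [-0.05 -0.54  0.04] w 0.0312 t 8.25
```

```bash
python3 -m handwheel '[[[0,0,0],[-0.08,0.013,0],1],[[0,0,0],[-0.08,0.013,0],1],[[0,0,0],[-0.04,0.007,0],1],[[0,0,0],[0,0,0],1],[[0,0,0],[0,0,0],1]]'
python3 -c "
from h import *
where();where()
robot.snapshot('side');where();robot.snapshot('side');where()"
```

```text
time: 8.75
tool_pos: [0.4974, 0.2963, 0.0666]
ee_rot: [-3.141, -0.215, -0.163]
wrist_force: [7.2, -2.6, -3.2]
width: 0.0313
finger_force: 30.0
grasp [0.4987 0.2961 0.0607] yaw -9.33 tilt 12.33 F [ 7.19 -2.6  -3.17] M [-0.15 -0.9  -0.01] w 0.0313 t 8.75
grasp [0.4987 0.2961 0.0607] yaw -9.33 tilt 12.33 F [ 7.19 -2.6  -3.17] M [-0.15 -0.9  -0.01] w 0.0313 t 8.75
grasp [0.4987 0.2961 0.0607] yaw -9.34 tilt 12.33 F [ 6.55 -1.63 -3.43] M [-0.18 -0.91  0.05] w 0.0312 t 8.8
grasp [0.4988 0.2961 0.0607] yaw -9.34 tilt 12.33 F [ 6.44 -0.72 -2.82] M [-0.12 -0.96  0.03] w 0.0312 t 8.85
```

Pressed about 13 mm by both force and geometry. Another 6.5 mm, then swing the head down.

```bash
python3 -m handwheel '[[[0,0,0],[-0.07,0.011,0],1],[[0,0,0],[-0.055,0.01,0],1],[[0,0,0],[0,0,0],1],[[0,0,0],[0,0,0],1]]'
python3 -c "
from h import *
where();robot.snapshot('side');where()
go(.5027-.0115*.9866,.296+.0115*.1633,.0405,-9.4,0)"
```

```text
time: 9.25
tool_pos: [0.4919, 0.2973, 0.067]
ee_rot: [-3.141, -0.217, -0.163]
wrist_force: [7.6, -1.4, -3.5]
width: 0.0314
finger_force: 30.0
grasp [0.4932 0.2971 0.0611] yaw -9.33 tilt 12.42 F [ 7.64 -1.42 -3.52] M [-0.21 -1.2   0.05] w 0.0314 t 9.25
grasp [0.4932 0.2971 0.0611] yaw -9.34 tilt 12.42 F [ 8.86 -1.34 -2.71] M [-0.21 -1.22  0.01] w 0.0313 t 9.3
turn [ 0.0219  0.1363 -0.0007] shift [-0.011  0.012 -0.41 ] t 9.3
```

```bash
python3 -m handwheel '[[[0.0037,0.0227,0],[0.003,0,-0.068],1],[[0.0037,0.0227,0],[0.003,0,-0.068],1],[[0.0037,0.0227,0],[0.003,0,-0.068],1],[[0,0,0],[0,0,0],1],[[0,0,0],[0,0,0],1]]'
python3 -c "
from h import *
where();robot.snapshot('side');where()
go(.5027-.0100*.9866,.296+.0100*.1633,.0405,-9.4,0)"
```

```text
time: 9.8
tool_pos: [0.4928, 0.297, 0.0561]
ee_rot: [-3.141, -0.108, -0.164]
wrist_force: [7.6, -1.8, -3.2]
width: 0.0314
finger_force: 30.0
grasp [0.4935 0.2969 0.0502] yaw -9.37 tilt 6.22 F [ 7.6  -1.82 -3.2 ] M [-0.24 -1.32  0.05] w 0.0314 t 9.8
grasp [0.4934 0.2969 0.0503] yaw -9.36 tilt 6.23 F [ 7.98 -1.39 -4.68] M [-0.24 -1.39  0.02] w 0.0312 t 9.85
turn [ 0.0109  0.0683 -0.0005] shift [ 0.001  0.012 -0.194] t 9.85
```

```bash
python3 -m handwheel '[[[0.0036,0.0227,0],[0.001,0,-0.064],1],[[0.0036,0.0227,0],[0.001,0,-0.064],1],[[0.0036,0.0227,0],[0.001,0,-0.064],1],[[0,0,0],[0,0,0],1],[[0,0,0],[0,0,0],1]]'
python3 -c "
from h import *
where();inhand(.2)
go(.5027,.296,.0405,-9.4,0)"
```

```text
time: 10.35
tool_pos: [0.4938, 0.2969, 0.0466]
ee_rot: [-3.141, -0.002, -0.164]
wrist_force: [8.1, -1.4, -4.4]
width: 0.0311
finger_force: 30.0
grasp [0.4938 0.2969 0.0406] yaw -9.38 tilt 0.12 F [ 8.12 -1.37 -4.39] M [-0.29 -1.66 -0.01] w 0.0311 t 10.35
grasp [0.4938 0.2969 0.0406] yaw -9.38 tilt 0.12 F [ 8.12 -1.37 -4.39] M [-0.29 -1.66 -0.01] w 0.0311 t 10.35
boss 842 [[-0.1191, -0.0314, -0.0314], [-0.0911, 0.0343, 0.0325]]
collar 535 [[-0.0854, -0.0315, -0.0306], [-0.0686, 0.0343, 0.0326]]
head 1322 [[0.0688, -0.0262, -0.0311], [0.0943, 0.0315, 0.0262]]
ends [-0.1241  0.1237]
turn [ 0.0001  0.0012 -0.0004] shift [ 0.184 -0.02  -0.001] t 10.45
```

```bash
python3 -m handwheel '[[[0,0,0],[0.05,-0.008,0],1],[[0,0,0],[0.06,-0.01,0],1],[[0,0,0],[0.04,-0.006,0],1],[[0,0,0],[0,0,-0.02],1],[[0,0,0],[0,0,0],1]]'
python3 -c "
from h import *
where();robot.snapshot('side');where()"
```

```text
time: 10.95
tool_pos: [0.4992, 0.296, 0.0455]
ee_rot: [3.141, 0.002, -0.163]
wrist_force: [5.6, -1.6, -2.0]
width: 0.0309
finger_force: 30.0
grasp [0.4992 0.296  0.0395] yaw -9.34 tilt -0.1 F [ 5.59 -1.63 -1.97] M [-0.32 -0.98 -0.03] w 0.0309 t 10.95
grasp [0.4992 0.296  0.0395] yaw -9.34 tilt -0.1 F [ 5.3  -1.42 -2.17] M [-0.3  -0.97 -0.01] w 0.031 t 11.0
```

```bash
python3 -m handwheel '[[[0,0,0],[0.03,-0.005,0],1],[[0,0,0],[0.03,-0.005,0],1],[[0,0,0],[0,0,0],1],[[0,0,0],[0,0,0],1]]'
python3 -c "
from h import *
where();robot.snapshot('side');where()"
```

```text
time: 11.4
tool_pos: [0.501, 0.2958, 0.0455]
ee_rot: [3.141, 0.004, -0.163]
wrist_force: [3.0, -2.0, 2.1]
width: 0.0313
finger_force: 30.0
grasp [0.501  0.2958 0.0395] yaw -9.32 tilt -0.25 F [ 3.   -1.98  2.08] M [-0.36 -0.5   0.02] w 0.0313 t 11.4
grasp [0.501  0.2958 0.0395] yaw -9.32 tilt -0.25 F [ 2.23 -1.79  3.45] M [-0.34 -0.52  0.01] w 0.0316 t 11.45
```

Lip contact is near and loads are low. I'll release.

```bash
python3 -m handwheel '[[[0,0,0],[0,0,0],0.6],[[0,0,0],[0,0,0],0.5],[[0,0,0],[0,0,0],0.4],[[0,0,0],[0,0,0],0.3],[[0,0,0],[0,0,0],0.3]]' && python3 -m handwheel '[[[0,0,0],[0,0,0.3],0.3],[[0,0,0],[0,0,0.6],0.3],[[0,0,0],[0,0,0.8],0],[[0,0,0],[0,0,0.8],0],[[0,0,0],[0,0,0],0]]'
python3 - <<'E'
from h import *
where()
A=[]
for c in ["scene","side"]:
    p,P,m=cloud(c); A.append(P[m])
cv2.imwrite("pics/side4.png",p[160:480,120:540,::-1])
A=np.vstack(A);t=np.deg2rad(-9.4);X=(A[:,:2]-[.5027,.2969])@np.array([[np.cos(t),-np.sin(t)],[np.sin(t),np.cos(t)]])
for x0 in np.arange(-.075,.12,.01):
    s=(abs(X[:,0]-x0)<.005)&(abs(X[:,1])<.03)&(A[:,2]<.09)&(A[:,2]>.04)
    if s.sum()>10: print(round(x0,3),s.sum(),"top",np.percentile(A[s,2],95).round(4),"y",np.percentile(X[s,1],[3,97]).round(4))
go(.509,-.112,.19,-22.4)
E
```

```text
time: 11.95
tool_pos: [0.5001, 0.2958, 0.0444]
ee_rot: [3.14, 0.006, -0.163]
wrist_force: [-0.9, -0.1, 1.3]
width: 0.0646
finger_force: 0.0
time: 12.45
tool_pos: [0.504, 0.2974, 0.179]
ee_rot: [-3.134, -0.007, -0.163]
wrist_force: [0.2, 0.5, 0.5]
width: 0.0867
finger_force: 0.0
grasp [0.5041 0.2974 0.173 ] yaw -9.32 tilt 0.42 F [0.17 0.51 0.49] M [0.06 0.02 0.  ] w 0.0867 t 12.45
-0.075 369 top 0.082 y [-0.0277  0.029 ]
-0.065 286 top 0.0639 y [-0.0221  0.0228]
-0.055 180 top 0.0571 y [-0.0162  0.0156]
-0.045 187 top 0.057 y [-0.0156  0.0153]
-0.035 177 top 0.057 y [-0.0145  0.0161]
-0.025 184 top 0.0572 y [-0.0158  0.0163]
-0.015 181 top 0.0567 y [-0.0154  0.0161]
-0.005 176 top 0.0567 y [-0.0158  0.0162]
0.005 180 top 0.0566 y [-0.0148  0.0154]
0.015 177 top 0.0572 y [-0.0162  0.0157]
0.025 178 top 0.0583 y [-0.0169  0.0162]
0.035 176 top 0.0594 y [-0.016   0.0162]
0.045 184 top 0.0577 y [-0.0164  0.0169]
0.055 209 top 0.0609 y [-0.0186  0.0202]
0.065 319 top 0.0644 y [-0.023   0.0236]
0.075 317 top 0.065 y [-0.024   0.0239]
0.085 316 top 0.0651 y [-0.0242  0.0235]
0.095 364 top 0.0647 y [-0.0248  0.0239]
0.105 74 top 0.0631 y [-0.0206  0.0198]
turn [-0.0013 -0.0009 -0.1453] shift [ 0.154 -8.162  0.474] t 12.55
```

View pics/side4.png

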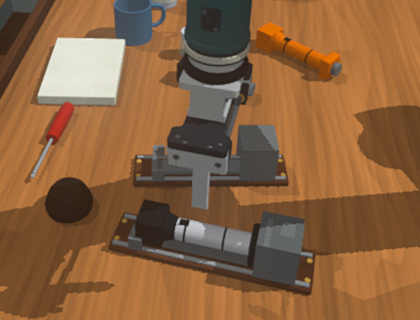

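The long torch is seated: level, centred, head at (150,222) behind the lip. On to the short one.

```bash
python3 -m handwheel '[[[0,0,0],[0,-0.6,0.2],0],[[0,0,0],[0,-0.9,0.1],0],[[0,0,0],[0,-0.9,0.1],0],[[0,0,-0.048],[0.05,-0.9,0.1],0],[[0,0,-0.048],[0.05,-0.9,0],0]]' && python3 -m handwheel '[[[0,0,-0.048],[0.05,-0.9,0],0],[[0,0,0],[0,-0.9,0],0],[[0,0,0],[0,-0.9,0],0],[[0,0,0],[0,-0.8,0],0],[[0,0,0],[0,-0.46,0],0]]' && python3 -m handwheel '[[[0,0,0],[0,0,0],0],[[0,0,0],[0,0,0],0]]'
python3 - <<'E'
from h import *
where()
p,P,m=wrist("w5")
torch(P,m,(.509,-.112),-22.4,.16)
go(.509,-.112,.024,-22.4)
E
```

```text
time: 13.05
tool_pos: [0.5046, 0.0842, 0.1937]
ee_rot: [3.14, 0.007, -0.316]
wrist_force: [1.4, 0.5, 0.6]
width: 0.094
finger_force: 0.0
time: 13.55
tool_pos: [0.5066, -0.1149, 0.1926]
ee_rot: [3.14, 0.009, -0.392]
wrist_force: [0.8, 0.4, -0.4]
width: 0.0941
finger_force: 0.0
time: 13.75
tool_pos: [0.5072, -0.1119, 0.1932]
ee_rot: [3.141, 0.009, -0.39]
wrist_force: [0.0, 0.5, -0.1]
width: 0.0935
finger_force: 0.0
grasp [ 0.5072 -0.1119  0.1872] yaw -22.34 tilt -0.51 F [ 0.04  0.52 -0.13] M [ 0.08 -0.02 -0.04] w 0.0935 t 13.75
yaw -23.02107162071471 mid [ 0.5081 -0.1141] x ends [-0.0796  0.0782] collar/head x [-0.0669  0.0775] n 23 res 0.0002
turn [-0.0017 -0.0049 -0.0016] shift [ 0.031 -0.013 -3.271] t 13.8
```

```bash
python3 -m handwheel '[[[-0.002,-0.005,-0.008],[0.01,-0.04,-0.8],0],[[0,0,0],[0,0,-0.8],0],[[0,0,0],[0,0,-0.8],0],[[0,0,0],[0,0,-0.55],0],[[0,0,0],[0,0,-0.32],0]]' && python3 -m handwheel '[[[0,0,0],[0,0,0],1],[[0,0,0],[0,0,0],1],[[0,0,0],[0,0,0],1],[[0,0,0],[0,0,0],1],[[0,0,0],[0,0,0],1]]' && python3 -m handwheel '[[[0,0,0],[0,0,0],1],[[0,0,0],[0,0,0],1],[[0,0,0],[0,0,0],1],[[0,0,0],[0,0,0],1],[[0,0,0],[0,0,0],1]]'  && python3 -m handwheel '[[[0,0,0],[0,0,0.2],1],[[0,0,0],[0,0,0.5],1],[[0,0,0],[0,0,0.8],1],[[0,0,0],[0,0,0.8],1],[[0,0,0],[0,0,0.8],1]]'
python3 -c "
from h import *
where()
go(.5139+.045*.994,.1301+.045*.108,.2,6.2,12)"
```

```text
time: 14.3
tool_pos: [0.5064, -0.1116, 0.0277]
ee_rot: [3.141, 0.003, -0.399]
wrist_force: [0.4, 1.0, 0.2]
width: 0.0941
finger_force: 0.0
time: 14.8
tool_pos: [0.5093, -0.1145, 0.0325]
ee_rot: [3.141, -0.005, -0.401]
wrist_force: [0.3, 0.6, 0.6]
width: 0.0573
finger_force: 0.0
time: 15.3
tool_pos: [0.5085, -0.1144, 0.0313]
ee_rot: [3.141, -0.003, -0.402]
wrist_force: [-0.3, 0.0, 0.4]
width: 0.0314
finger_force: 30.0
time: 15.8
tool_pos: [0.5079, -0.1141, 0.1876]
ee_rot: [3.141, -0.002, -0.401]
wrist_force: [0.1, -0.1, -1.9]
width: 0.031
finger_force: 30.0
grasp [ 0.5079 -0.1141  0.1816] yaw -23.0 tilt 0.11 F [ 0.12 -0.07 -1.87] M [0.06 0.01 0.  ] w 0.031 t 15.8
turn [-0.0189 -0.1322  0.3234] shift [0.989 4.978 0.365] t 15.8
```

```bash
python3 -m handwheel '[[[0,0,0.065],[0.1,0.3,0.1],1],[[0,0,0.065],[0.2,0.6,0.1],1],[[0,0,0.065],[0.2,0.8,0.1],1],[[0,0,0.065],[0.2,0.8,0.1],1],[[0,0,0.0645],[0.2,0.8,0],1]]' && python3 -m handwheel '[[[0.0048,-0.044,0],[0.1,0.7,0],1],[[0.0048,-0.044,0],[0,0.6,0],1],[[0.0048,-0.044,0],[0,0.4,0],1],[[0,0,0],[0,0,0],1],[[0,0,0],[0,0,0],1]]'
python3 -c "
from h import *
inhand(.16)
go(.5139+.045*.994,.1301+.045*.108,.2,6.2,12)"
```

```text
time: 16.3
tool_pos: [0.5538, 0.0521, 0.2073]
ee_rot: [3.14, -0.004, 0.112]
wrist_force: [1.3, 0.0, -3.3]
width: 0.0312
finger_force: 30.0
time: 16.8
tool_pos: [0.5578, 0.1357, 0.2061]
ee_rot: [3.14, -0.21, 0.109]
wrist_force: [-0.5, 0.2, -2.4]
width: 0.0312
finger_force: 30.0
grasp [0.5591 0.1358 0.2003] yaw 6.27 tilt 12.03 F [-0.47  0.24 -2.4 ] M [-0.05  0.2   0.06] w 0.0312 t 16.8
boss 117 [[-0.0803, -0.0112, -0.0095], [-0.0702, 0.0151, 0.0127]]
collar 645 [[-0.0653, -0.0228, -0.0204], [-0.0483, 0.0254, 0.0225]]
head 1148 [[0.0489, -0.0231, -0.0217], [0.0742, 0.0251, 0.0228]]
ends [-0.0786  0.0804]
turn [0.0008 0.0009 0.0007] shift [-0.027  0.    -0.007] t 16.9
```

```bash
python3 -m handwheel '[[[0.001,0.001,0],[-0.027,0,-0.6],1],[[0,0,0],[0,0,-0.8],1],[[0,0,0],[0,0,-0.7],1],[[0,0,0],[0,0,-0.5],1],[[0,0,0],[0,0,-0.2],1]]' && python3 -m handwheel '[[[0,0,0],[0,0,0],1],[[0,0,0],[0,0,0],1]]'
python3 -c "
from h import *
where()
go(.5139+.015*.994,.1301+.015*.108,.060,6.2,12)
cv2.imwrite('pics/side6.png',robot.snapshot('side')[0][160:480,120:540,::-1])"
```

```text
time: 17.4
tool_pos: [0.5553, 0.1341, 0.0622]
ee_rot: [-3.141, -0.203, 0.106]
wrist_force: [-0.3, -0.5, -2.1]
width: 0.0311
finger_force: 30.0
time: 17.6
tool_pos: [0.5587, 0.1353, 0.0678]
ee_rot: [-3.141, -0.213, 0.107]
wrist_force: [0.9, -0.3, -2.2]
width: 0.031
finger_force: 30.0
grasp [0.5599 0.1355 0.0619] yaw 6.13 tilt 12.19 F [ 0.89 -0.33 -2.22] M [-0.    0.18 -0.01] w 0.031 t 17.6
turn [-0.0008  0.002   0.0007] shift [-0.622 -0.075 -0.039] t 17.6
```

View pics/side6.png

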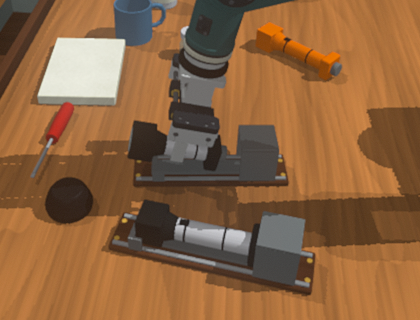

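The short torch is in front of its hood (tail at (215,155), mouth at (238,150)). Same insertion as before.

```bash
python3 -m handwheel '[[[0,0,0.001],[-0.1,-0.012,-0.03],1],[[0,0,0],[-0.18,-0.022,0],1],[[0,0,0],[-0.18,-0.022,0],1],[[0,0,0],[-0.11,-0.013,0],1],[[0,0,0],[-0.05,-0.006,0],1]]' && python3 -m handwheel '[[[0,0,0],[0,0,0],1],[[0,0,0],[0,0,0],1]]'
python3 -c "
from h import *
where()"
python3 -m handwheel '[[[0,0,0],[-0.08,-0.009,0],1],[[0,0,0],[-0.08,-0.009,0],1],[[0,0,0],[-0.04,-0.004,0],1],[[0,0,0],[0,0,0],1],[[0,0,0],[0,0,0],1]]'
python3 -c "
from h import *
where();robot.snapshot('side');where()
go(.5139+.0*.994,.1301+.0*.108,.060,6.2,12)"
```

```text
time: 18.15
tool_pos: [0.5252, 0.132, 0.0648]
ee_rot: [-3.141, -0.21, 0.11]
wrist_force: [-0.1, -0.3, -3.1]
width: 0.0314
finger_force: 30.0
time: 18.35
tool_pos: [0.5264, 0.132, 0.0649]
ee_rot: [-3.141, -0.211, 0.11]
wrist_force: [0.1, -0.5, -2.8]
width: 0.0313
finger_force: 30.0
grasp [0.5276 0.1321 0.0591] yaw 6.28 tilt 12.08 F [ 0.1  -0.46 -2.78] M [0.01 0.22 0.03] w 0.0313 t 18.35
time: 18.85
tool_pos: [0.5169, 0.1309, 0.0653]
ee_rot: [-3.141, -0.212, 0.109]
wrist_force: [4.7, 0.7, -1.8]
width: 0.0314
finger_force: 30.0
grasp [0.5182 0.131  0.0594] yaw 6.27 tilt 12.15 F [ 4.67  0.65 -1.76] M [ 0.07 -0.64  0.02] w 0.0314 t 18.85
grasp [0.518  0.131  0.0593] yaw 6.27 tilt 12.12 F [ 4.09  0.66 -2.06] M [ 0.09 -0.61  0.02] w 0.0315 t 18.9
turn [-0.0007  0.0013 -0.0009] shift [-0.082 -0.018  0.015] t 18.9
```

```bash
python3 -m handwheel '[[[0,0,0],[-0.08,-0.009,0],1],[[0,0,0],[-0.08,-0.009,0],1],[[0,0,0],[-0.06,-0.006,0],1],[[0,0,0],[0,0,0],1],[[0,0,0],[0,0,0],1]]'
python3 -c "
from h import *
where();robot.snapshot('side');where()"
python3 -m handwheel '[[[0,0,0],[-0.05,-0.006,0],1],[[0,0,0],[-0.03,-0.003,0],1],[[0,0,0],[0,0,0],1],[[0,0,0],[0,0,0],1]]'
python3 -c "
from h import *
where();robot.snapshot('side');where()
go(.5139-.0100*.994,.1301-.010*.108,.042,6.2,0)"
```

```text
time: 19.4
tool_pos: [0.5068, 0.1298, 0.0658]
ee_rot: [-3.141, -0.215, 0.109]
wrist_force: [5.8, 0.7, -2.1]
width: 0.0313
finger_force: 30.0
grasp [0.5081 0.1299 0.06  ] yaw 6.27 tilt 12.29 F [ 5.79  0.75 -2.08] M [ 0.08 -1.07  0.  ] w 0.0313 t 19.4
grasp [0.5081 0.1299 0.0599] yaw 6.27 tilt 12.29 F [ 5.77  0.41 -2.23] M [ 0.08 -1.01 -0.  ] w 0.0315 t 19.45
time: 19.85
tool_pos: [0.5034, 0.1294, 0.0661]
ee_rot: [-3.141, -0.216, 0.109]
wrist_force: [8.3, 0.2, -2.7]
width: 0.0317
finger_force: 30.0
grasp [0.5046 0.1295 0.0602] yaw 6.26 tilt 12.36 F [ 8.26  0.2  -2.66] M [ 0.16 -1.18  0.04] w 0.0317 t 19.85
grasp [0.5046 0.1295 0.0602] yaw 6.27 tilt 12.36 F [ 6.51  0.47 -2.91] M [ 0.12 -1.29  0.04] w 0.0314 t 19.9
turn [-0.0155  0.1364 -0.0008] shift [ 0.012 -0.007 -0.362] t 19.9
```

```bash
python3 -m handwheel '[[[-0.0026,0.0227,0],[0.003,0,-0.06],1],[[-0.0026,0.0227,0],[0.003,0,-0.06],1],[[-0.0026,0.0227,0],[0.003,0,-0.06],1],[[0,0,0],[0,0,0],1],[[0,0,0],[0,0,0],1]]'
python3 -c "
from h import *
where()"
python3 -m handwheel '[[[-0.0026,0.0227,0],[0.002,0,-0.06],1],[[-0.0026,0.0227,0],[0.002,0,-0.06],1],[[-0.0026,0.0227,0],[0.002,0,-0.06],1],[[0,0,0],[0,0,0],1],[[0,0,0],[0,0,0],1]]'
python3 -c "
from h import *
inhand(.16)
go(.5139,.1301,.042,6.2,0)"
```

```text
time: 20.4
tool_pos: [0.5042, 0.1294, 0.0566]
ee_rot: [-3.141, -0.108, 0.109]
wrist_force: [7.4, 0.2, -2.7]
width: 0.0315
finger_force: 30.0
grasp [0.5048 0.1295 0.0507] yaw 6.26 tilt 6.18 F [ 7.35  0.17 -2.69] M [ 0.14 -1.29  0.05] w 0.0315 t 20.4
time: 20.9
tool_pos: [0.5048, 0.1296, 0.0476]
ee_rot: [-3.141, -0.001, 0.109]
wrist_force: [7.6, 1.3, -2.9]
width: 0.0312
finger_force: 30.0
grasp [0.5048 0.1296 0.0416] yaw 6.27 tilt 0.06 F [ 7.65  1.29 -2.95] M [ 0.23 -1.4   0.07] w 0.0312 t 20.9
boss 761 [[-0.099, -0.0322, -0.0324], [-0.0708, 0.0338, 0.0331]]
collar 491 [[-0.0651, -0.0322, -0.0329], [-0.0483, 0.0339, 0.0317]]
head 1165 [[0.0485, -0.0279, -0.0323], [0.0745, 0.0311, 0.0237]]
ends [-0.1043  0.1043]
turn [-0.0002  0.0006 -0.0008] shift [0.185 0.011 0.006] t 21.0
```

```bash
python3 -m handwheel '[[[0,0,0],[0.05,0.005,0],1],[[0,0,0],[0.06,0.006,0],1],[[0,0,0],[0.03,0.003,0],1],[[0,0,0],[0,0,-0.015],1],[[0,0,0],[0,0,0],1]]'
python3 -c "
from h import *
where();robot.snapshot('side');where()"
python3 -m handwheel '[[[0,0,0],[0.03,0.003,0],1],[[0,0,0],[0,0,0],1],[[0,0,0],[0,0,0],1]]'
python3 -c "
from h import *
where();robot.snapshot('side');where()"
```

```text
time: 21.5
tool_pos: [0.511, 0.1303, 0.0474]
ee_rot: [-3.141, 0.0, 0.109]
wrist_force: [5.7, 1.0, 1.7]
width: 0.0312
finger_force: 30.0
grasp [0.511  0.1303 0.0414] yaw 6.27 tilt -0.01 F [5.68 0.98 1.69] M [ 0.2  -1.05 -0.01] w 0.0312 t 21.5
grasp [0.511  0.1303 0.0414] yaw 6.28 tilt -0.01 F [5.59 0.59 0.83] M [ 0.11 -1.08  0.02] w 0.0312 t 21.55
time: 21.85
tool_pos: [0.5121, 0.1304, 0.0474]
ee_rot: [-3.141, 0.001, 0.11]
wrist_force: [5.1, 1.5, 3.2]
width: 0.0314
finger_force: 30.0
grasp [0.5121 0.1304 0.0414] yaw 6.28 tilt -0.06 F [5.1  1.49 3.21] M [ 0.2  -0.99  0.04] w 0.0314 t 21.85
grasp [0.5121 0.1304 0.0414] yaw 6.28 tilt -0.06 F [4.97 1.65 2.8 ] M [ 0.17 -0.98 -0.01] w 0.0313 t 21.9
```

```bash
python3 -m handwheel '[[[0,0,0],[0.025,0.003,0],1],[[0,0,0],[0,0,0],1],[[0,0,0],[0,0,0],0.6],[[0,0,0],[0,0,0],0.5],[[0,0,0],[0,0,0],0.4]]' && python3 -m handwheel '[[[0,0,0],[0,0,0],0.3],[[0,0,0],[0,0,0],0.3]]' && python3 -m handwheel '[[[0,0,0],[0,0,0.3],0.3],[[0,0,0],[0,0,0.6],0.3],[[0,0,0],[0,0,0.8],0.3],[[0,0,0],[0,0,0.8],0.3],[[0,0,0],[0,0,0],0.3]]' && python3 -m handwheel '[[[0,0,0],[0,-0.6,0.3],0.3],[[0,0,0],[0,-0.9,0.3],0.3],[[0,0,0],[0,-0.9,0],0.3],[[0,0,0],[0,-0.9,0],0.3],[[0,0,0],[0,0,0],0.3]]'
python3 - <<'E'
from h import *
where()
A=[]
for c in ["scene","side"]:
    p,P,m=cloud(c); A.append(P[m])
cv2.imwrite("pics/side7.png",p[100:480,120:540,::-1])
A=np.vstack(A)
for n,T,yaw,xs in [("short",(.5139,.1311),6.2,(-.04,0,.05,.06,.07)),("long",(.5027,.2969),-9.4,(-.065,0,.07,.08,.09))]:
    t=np.deg2rad(yaw);X=(A[:,:2]-T)@np.array([[np.cos(t),-np.sin(t)],[np.sin(t),np.cos(t)]])
    for x0 in np.r_[xs]:
        s=(abs(X[:,0]-x0)<.005)&(abs(X[:,1])<.03)&(A[:,2]<.09)&(A[:,2]>.04)
        print(n,round(x0,3),s.sum(),"top",np.percentile(A[s,2],95).round(4),"y",np.percentile(X[s,1],[3,97]).round(4))
E
```

```text
time: 22.4
tool_pos: [0.5097, 0.13, 0.0445]
ee_rot: [3.141, 0.01, 0.11]
wrist_force: [-0.3, 0.1, 0.2]
width: 0.05
finger_force: 0.0
time: 22.6
tool_pos: [0.511, 0.1301, 0.0454]
ee_rot: [3.141, 0.007, 0.11]
wrist_force: [-0.7, 0.1, 0.3]
width: 0.0647
finger_force: 0.0
time: 23.1
tool_pos: [0.5151, 0.1307, 0.1781]
ee_rot: [-3.141, -0.008, 0.11]
wrist_force: [0.7, 0.7, 0.7]
width: 0.066
finger_force: 0.0
time: 23.6
tool_pos: [0.5111, -0.0395, 0.2]
ee_rot: [3.14, 0.007, 0.103]
wrist_force: [-1.2, 1.1, -0.9]
width: 0.066
finger_force: 0.0
grasp [ 0.511  -0.0395  0.194 ] yaw 5.88 tilt -0.41 F [-1.24  1.12 -0.92] M [0.07 0.01 0.04] w 0.066 t 23.6
short -0.04 171 top 0.0577 y [-0.0161  0.0178]
short 0.0 137 top 0.0564 y [-0.0151  0.0171]
short 0.05 254 top 0.0654 y [-0.0226  0.0253]
short 0.06 261 top 0.0652 y [-0.0229  0.0251]
short 0.07 273 top 0.0652 y [-0.0228  0.025 ]
long -0.065 289 top 0.0638 y [-0.0225  0.0225]
long 0.0 182 top 0.0568 y [-0.0158  0.0163]
long 0.07 310 top 0.0646 y [-0.024   0.0238]
long 0.08 312 top 0.0645 y [-0.0235  0.0232]
long 0.09 312 top 0.0645 y [-0.0242  0.0238]
```

View pics/side7.png

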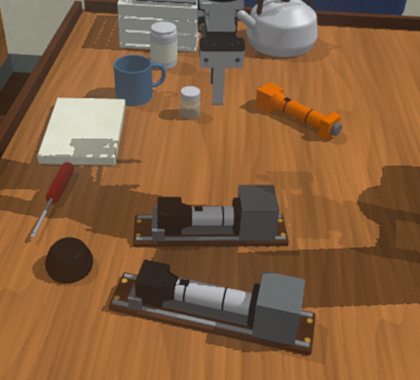

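Both torches are seated, level and centred: short head at (172,213), long head at (155,280), each behind its lip. The other things haven't moved and the gripper is clear.

```bash
python3 -c "
from bench import robot
print(robot.close_job())"
```

```text
the job is handed in; nothing more can be done
None
```

Both torches are stowed in their own cradles, level behind the lips and released, the other things on the table were left where they are, and the job was handed in at about 24 s of the 72 s allowed (no verdict came back).

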